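# Snap a circuit board onto barbed standoffs

### The job

Pick up the loose circuit board and fit its three holes over the three barbed posts of the metal tray. Press it down gently beside the posts (hard pressing cracks it) until it has clicked past the barbs of every post and lies flat on all three shoulders, then let go. Leave the tools round about where they are.

Things in the scene. Friction and masses are not known exactly. Their poses are not given: they have to be found in the camera images.
- chassis: Fixed grey metal tray on the bench, 184 x 134 mm, rim 16 mm high. Origin: centre of its underside, at bench height; x along its length, z up. The -x end's rim has a 50 mm cable gap. Three black posts stand in it, in steel bushes, their shoulders 22 to 39 mm above the origin (all alike, not reported). When pressed, they first sink together under 4 to 8 N, by 0 to 11 mm, until they bottom.
- post_a (a point): On the axis of the post at the tray's x = -62, y = +38 mm, 26 mm above its origin (does not move with the post). Post: 16 mm column with a flat top (shoulder) that carries the board; above it a 7 mm pin, 15 mm tall, tapering to 3 mm. Two sprung barbs stand out of the pin to +y and -y, 14 mm across their points, which lie 5 mm above the shoulder; they slope in to the pin up to 11 mm above it.
- post_b (a point): The same at x = -62, y = -38 mm.
- post_c (a point): The same at x = +62, y = 0 mm.
- block (a point): Grasp point on the transformer in the middle of the green board, 29 mm above the board's underside and 10 mm below the transformer's top. Core 36 mm wide along the board's y (flat free faces), 30 mm along x (winding 48 mm). Board 0.16 kg, starts flat on the bench; its other parts are at most 16 mm high. x along its length; a grey terminal strip stands at its -x end.
- sheet: The bare sheet of the circuit board, 150 x 100 x 3 mm, fixed to all its parts. Origin: centre of its underside; axes as the board's. It has three 9 mm holes, in the pattern of the posts. It cracks if the fingers press on it with more than 35 N.
- hole_a (a point): Centre of the 9 mm hole at the board's x = -62, y = +38 mm, on its underside; belongs on post_a. Laid on the barbs, the board's underside is 8 to 9.5 mm above the shoulders; pushed home it lies on them. Once the posts have bottomed, each takes some 10 N (7 to 16) to click, then gives way until the shoulder stops it.
- hole_b (a point): The same for the hole at x = -62, y = -38 mm; belongs on post_b.
- hole_c (a point): The same for the hole at x = +62, y = 0 mm; belongs on post_c.
- pad_a (a point): Bare round metal pad, 12 mm across, on the board's upper face, 23 mm from hole_a towards the board's middle (x = -40, y = +30 mm): free space to press on with closed fingers. Pressed there, about four fifths of the force go to post_a.
- pad_b (a point): The same beside hole_b (x = -40, y = -30 mm).
- pad_c (a point): The same beside hole_c (x = +41, y = 0 mm), between it and the transformer.
- nippers: Side cutters with red handles lying on the bench, 128 x 58 x 11 mm: leave alone.
- gauge: White round tension gauge lying on the bench, 81 x 90 x 17 mm: leave alone.
- spool: Empty cream wire spool standing at the back, 40 mm across, 50 mm high: leave alone.

How it is judged:
By the outcome, as a careful person would: the job done as asked, in the order asked, and still so for the second after the job is handed in, with the robot touching nothing.
It also fails if it takes over 54 s, if anything falls off the work surface, if the arm or the gripper's body presses on something with over 40 N, if the wrist force passes 120 N, or if a joint passes its speed limit or range.

### The arm

A 6-joint arm with a two-finger parallel gripper is mounted at the origin on a cart in front of the work surface, level with it; the furniture and walls round the work are solid. World frame = base frame: x ahead of the robot, y to its left, z up, the work surface at z = 0. Lengths are in mm, angles in rad, forces in N, time in s.
With the tool pointing down it reaches from about 275 to 750 mm from the base axis. Payload 10.2 kg.
Tool frame: the origin (TCP) lies at the centre of the arm's flange, where the gripper is bolted on; the fingertips stand 173 mm ahead of it and the grasp point (between the pads) lies 155 mm ahead of it; y points along the fingers, z is the direction in which the jaws open and shut, and the axes are right-handed (so a half turn about y gives the same grasp; the last joint's range is limited). The gripper opens to 85 mm and grips with 20 to 120 N. Pads are 22 mm wide; open, the fingers measure 114 mm over their backs; the gripper's body (76 mm by 85 mm) begins 54 mm behind the grasp point. The pads swing forward as they close: fully open they stand 13 mm farther back than shut.
Start: joints at [-1.531, 0.313, 1.498, -0, 1.331, -0.223], TCP at [136.374, -506.986, 404.694] pointing down, gripper open.
Joint ranges: [-2.94, 2.94], [-0.97, 2.17], [0.19, 2.56], [-1.23, 4.37], [0.02, 3.11], [-2.88, 2.88]. Speed limits (rad/s): [2.39, 2.39, 3.01, 3.14, 3.14, 3.14].

### API

Orientations are given as [roll, pitch, yaw] about the fixed x, y, z axes, in that order (R = Rz(yaw) Ry(pitch) Rx(roll)).
In Python, from rig import arm, solver, imaging gives the robot as it stands. The module is installed in compiled form; this text tells all that it offers. Calls block until the motion is done:
- arm.reach(position, orientation): joint-space move of the TCP to a pose.
- arm.move_straight(position, rate=150, ori=None): straight line of the TCP; ori=None keeps the orientation; rate is the mean speed in mm/s.
- arm.goto_joints(angles): joint-space move.
- arm.grip(opening): finger opening in mm; the grip force is fixed at half the most; returns when the fingers have stopped.
- arm.pause(seconds).
- solver.ik(position, orientation): joint angles nearest the present ones, or None.
- arm.observe(): the state.
- imaging.snapshot(name): name is "scene" or "top" or "wrist"; returns the picture (420x560x3 uint8, blue, green, red); there is no depth.
- imaging.camera_params(name): a dict with "intrinsics" (3x3 intrinsics, pixels), "view" (4x4, takes a point from world to camera coordinates); the wrist camera has in their place "tool_from_camera" (4x4, takes a point from camera to tool coordinates, whose origin is the TCP and whose axes are the tool frame's). Camera axes: x right, y down, z forward; pixel columns grow to the right and rows downward; lengths in mm; the calibration is good to about 2 mm. A picture is of the moment at which its call begins: read the wrist's pose just before it. camera_params takes no time and is no camera call.
A pose or a line that the arm cannot do raises arm.PlanningError and nothing moves.
- arm.job_done(): hands the job in, once; it reports no verdict.
The state is a dict: "t": time; "joint_positions": joint angles; "dq": joint speeds; "joint_torque": joint torques, N m; "tool_pos": TCP position; "eef_rot": TCP orientation; "wrist_force": force on the tool from outside, world axes, zero at the start; "torque": the same for the moment, N m; "width": finger opening in mm.
Only numpy, scipy, OpenCV 4.12 (cv2) and the standard library are available. Lean on these libraries where they do the work, as an engineer would, in place of code of your own. Each camera call takes 0.05 s, during which the arm holds its last target. There are 200 camera calls.

## Working session

There is one attempt and no reset: what is moved stays moved. The work goes in short steps, each a Python script; the robot and the scene stay as the last script left them, time stands still between calls to the robot, and variables do not carry over. Pictures are saved under pics/ and viewed, about 8 in all and at most 12, crops included, and the job is handed in when it is done.

```bash
mkdir -p pics
python3 - <<'E'
from rig import arm, solver, imaging
import cv2, numpy as np
s=arm.observe(); print(s)
a=imaging.snapshot("top"); b=imaging.snapshot("scene")
cv2.imwrite("pics/top0.png",a); cv2.imwrite("pics/scene0.png",b)
np.set_printoptions(precision=4,suppress=True)
for n in("top","scene","wrist"): print(n,imaging.camera_params(n))
E
```

```text
{'t': 0.0, 'joint_positions': array([-1.53142419e+00,  3.13492862e-01,  1.49844382e+00,  2.82120061e-05,
        1.33102044e+00, -2.23425369e-01]), 'dq': array([-0.00010257,  0.00105915, -0.00151763,  0.00066485,  0.00080751,
        0.00054829]), 'joint_torque': array([ 1.36849835e-04, -4.12263322e+01, -2.59733874e+01, -2.13685817e-04,
        4.25562845e-03, -3.06574478e-06]), 'tool_pos': array([ 136.36240394, -506.94824305,  404.11045513]), 'eef_rot': array([-1.57212081e+00,  3.29041561e-04, -2.87880208e+00]), 'wrist_force': array([0.40966297, 0.14070617, 0.3801907 ]), 'torque': array([ 0.02271165, -0.02319575, -0.01820318]), 'width': 85.40277681249896}
top {'intrinsics': array([[439.9251,   0.    , 283.9904],
       [  0.    , 439.9251, 208.4896],
       [  0.    ,   0.    ,   1.    ]]), 'view': array([[  0.0269,  -0.9996,  -0.0127,  85.0846],
       [ -0.9839,  -0.0242,  -0.1771, 591.4488],
       [  0.1767,   0.0172,  -0.9841, 967.5651],
       [  0.    ,   0.    ,   0.    ,   1.    ]])}
scene {'intrinsics': array([[504.0103,   0.    , 275.536 ],
       [  0.    , 504.0103, 215.0768],
       [  0.    ,   0.    ,   1.    ]]), 'view': array([[ -0.8085,  -0.5884,  -0.0059, 526.1575],
       [ -0.349 ,   0.4875,  -0.8003, 193.3054],
       [  0.4738,  -0.645 ,  -0.5995, 943.369 ],
       [  0.    ,   0.    ,   0.    ,   1.    ]])}
wrist {'intrinsics': array([[364.1466,   0.    , 280.7126],
       [  0.    , 364.1466, 208.0519],
       [  0.    ,   0.    ,   1.    ]]), 'tool_from_camera': array([[ -0.001 ,   0.9509,   0.3096, -78.786 ],
       [  0.0009,  -0.3096,   0.9509,  31.3833],
       [  1.    ,   0.0012,  -0.0005,  -0.3224],
       [  0.    ,   0.    ,   0.    ,   1.    ]])}
```

View pics/top0.png

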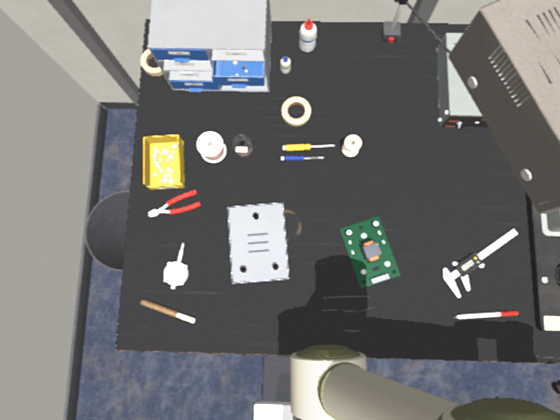

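View pics/scene0.png

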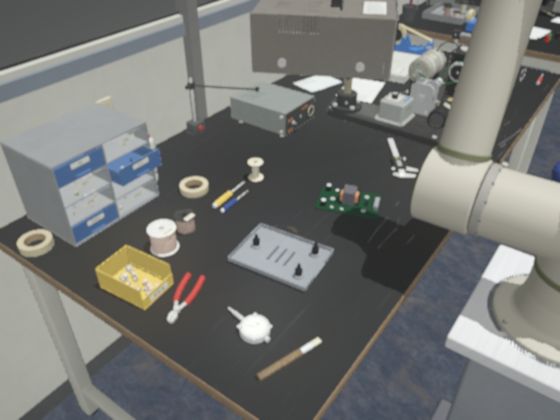

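```bash
cat > h.py <<'E'
from rig import arm, solver, imaging
import cv2, numpy as np
from scipy.spatial.transform import Rotation as Ro
np.set_printoptions(precision=3,suppress=True)
def wristpose():
    s=arm.observe(); T=np.eye(4); T[:3,:3]=Ro.from_euler('xyz',s['eef_rot']).as_matrix(); T[:3,3]=s['tool_pos']
    return T@imaging.camera_params('wrist')['tool_from_camera']
def W(name):
    if name!='wrist': return np.linalg.inv(imaging.camera_params(name)['view'])
    return wristpose()
def to_plane(px,z,K,T):
    px=np.atleast_2d(px).astype(float)
    d=np.c_[px,np.ones(len(px))]@np.linalg.inv(K).T@T[:3,:3].T
    o=T[:3,3]; return o+d*((z-o[2])/d[:,2])[:,None]
def project(P,K,T):
    p=(np.atleast_2d(P)-T[:3,3])@T[:3,:3]; p=p@K.T; return p[:,:2]/p[:,2:]
def ori(yaw): return [-np.pi/2,0,yaw]
def fit2d(local,world):
    l=local-local.mean(0); w=world-world.mean(0)
    a=np.arctan2((l[:,0]*w[:,1]-l[:,1]*w[:,0]).sum(),(l*w).sum())
    c,s=np.cos(a),np.sin(a); R=np.array([[c,-s],[s,c]])
    return a, world.mean(0)-R@local.mean(0), R
PAT=np.array([[-62,38],[-62,-38],[62,0.]])
def snapw(fn):
    T=wristpose(); im=imaging.snapshot('wrist'); cv2.imwrite(f'pics/{fn}.png',im); np.save(f'pics/{fn}.npy',T); return im,T
E
python3 - <<'E'
from h import *
K=imaging.camera_params('top')['intrinsics'];T=W('top')
b=to_plane([[371,251]],3,K,T)[0]; p=to_plane([[243,268],[276,267],[256,216]],45,K,T)
print(b,p); a,o,R=fit2d(PAT,p[:,:2]); print('tray',a,o)
arm.reach([b[0],b[1],330],ori(-2.83)); snapw('wb')
arm.reach([o[0],o[1],360],ori(a-np.pi)); snapw('wt')
s=arm.observe(); print(s['t'],s['joint_positions'],s['tool_pos'])
cv2.imwrite('pics/both.png',np.hstack([cv2.imread('pics/wb.png')[:,130:530],cv2.imread('pics/wt.png')[:,100:500]]))
E
```

```text
[ 500.055 -109.432    3.   ] [[450.013 190.451  45.   ]
 [454.269 115.053  45.   ]
 [571.136 165.303  45.   ]]
tray 0.09413887306903682 [512.381 158.878]
3.2167 [ 0.08   0.376  1.53  -0.     1.235  1.558] [512.707 157.694 359.819]
```

View pics/both.png

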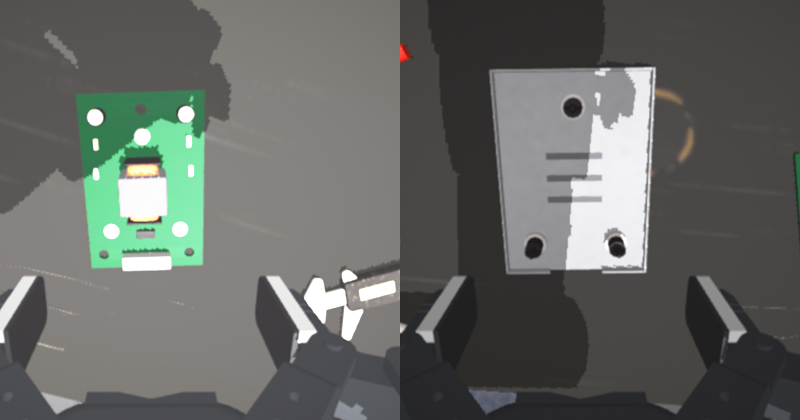

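Run:
```python
from h import *
K=imaging.camera_params('wrist')['intrinsics']
b=cv2.imread('pics/wb.png');t=cv2.imread('pics/wt.png');Tb=np.load('pics/wb.npy')
def dark(im,p,r=8,inv=False):
    x,y=p; g=im[y-r:y+r+1,x-r:x+r+1,1].astype(float)
    w=np.clip((g-np.median(g)) if inv else (np.median(g)-g),0,None); w[w<.4*w.max()]=0
    yy,xx=np.mgrid[-r:r+1,-r:r+1]; return [x+(w*xx).sum()/w.sum(),y+(w*yy).sum()/w.sum()]
h=np.array([dark(b,p) for p in [(234,254),(319,252),(270,109)]])
pd=np.array([dark(b,p,12,True) for p in [(241,231),(310,229),(272,136)]])
P=to_plane(h,3,K,Tb)[:,:2];Q=to_plane(pd,3,K,Tb)[:,:2]
L6=np.r_[PAT,[[-40,30],[-40,-30],[41,0]]]
for l,w in((PAT,P),(L6,np.r_[P,Q])):
    a,o,R=fit2d(l,w);print(h,pd,a,o);print(w-(l@R.T+o))
def crop(im,c,r=22): return cv2.resize(im[c[1]-r:c[1]+r,c[0]-r:c[0]+r],(264,264),interpolation=cv2.INTER_CUBIC)
top=cv2.imread('pics/top0.png')
rows=[np.hstack([crop(cv2.convertScaleAbs(i,alpha=1.8,beta=10),c,r) for c in cs]) for i,cs,r in((b,[(234,254),(319,252),(270,109)],22),(t,[(235,246),(317,246),(273,107)],22))]
cv2.imwrite('pics/crops.png',np.vstack(rows))
```

```text
[[233.553 254.438]
 [318.905 251.752]
 [270.321 108.976]] [[240.908 230.948]
 [309.732 228.785]
 [272.106 136.615]] 0.34506845711301937 [ 500.235 -103.218]
[[-0.042  0.007]
 [ 0.049  0.025]
 [-0.007 -0.032]]
[[233.553 254.438]
 [318.905 251.752]
 [270.321 108.976]] [[240.908 230.948]
 [309.732 228.785]
 [272.106 136.615]] 0.3435522286949679 [ 500.264 -103.348]
[[-0.092  0.028]
 [ 0.106  0.086]
 [-0.067  0.186]
 [ 0.133  0.077]
 [ 0.238  0.119]
 [-0.318 -0.496]]
```

View pics/crops.png

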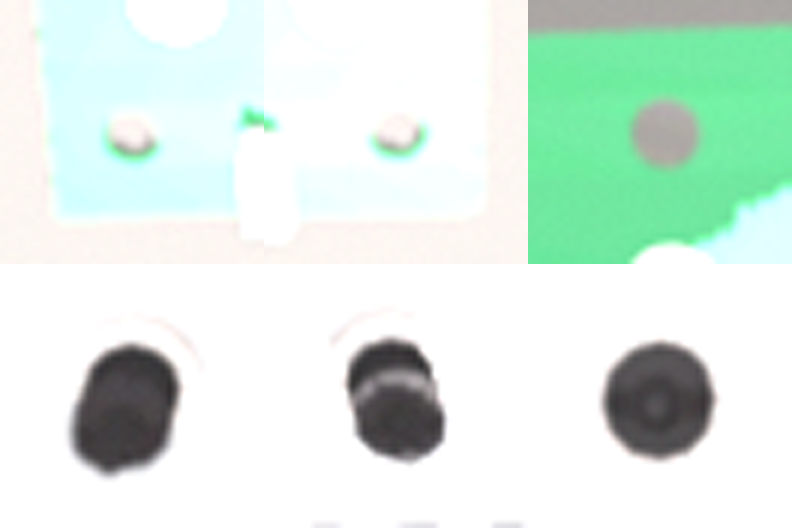

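Run:
```python
from h import *
T=wristpose(); im=np.mean([imaging.snapshot('wrist') for _ in range(6)],0); np.save('pics/wt6.npy',im)
def crop(c,r=16):
    p=cv2.resize(im[c[1]-r:c[1]+r,c[0]-r:c[0]+r],(264,264),interpolation=cv2.INTER_CUBIC); print(np.percentile(p,[1,10,30]))
    return np.clip((p-10)*3.2,0,255).astype(np.uint8)
cv2.imwrite('pics/crops2.png',np.hstack([crop(c) for c in [(233,246),(318,246),(273,107)]]))
print(arm.observe()['t'])
```

```text
[ 25.809  30.279 100.124]
[ 25.742  32.708 134.849]
[ 29.042  36.423 121.221]
3.5167
```

View pics/crops2.png

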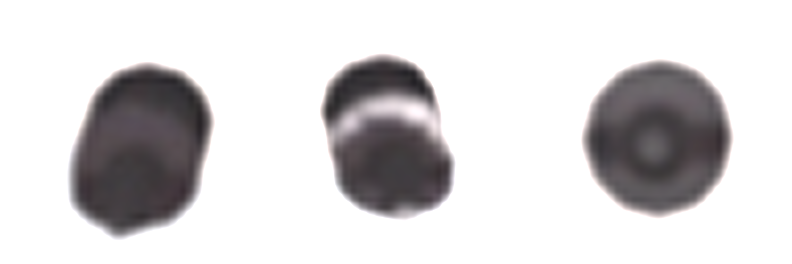

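```bash
cat > fit.py <<'E'
from h import *
from scipy.optimize import minimize
K=imaging.camera_params('wrist')['intrinsics'];T=np.load('pics/wt.npy')
im=np.load('pics/wt6.npy').mean(2); cs=[(233,246),(318,246),(273,107)]; r=16; U=8
obs=[]
for c in cs:
    p=im[c[1]-r:c[1]+r,c[0]-r:c[0]+r]; obs.append(np.clip((110-p)/70,0,1))
# fill lit stripe on post b
m=(obs[1]>.5).astype(np.uint8); hull=np.zeros_like(m); pts=cv2.findNonZero(m); cc,_=cv2.findContours(m,0,2)
dontcare=[np.ones((32,32)),np.ones((32,32)),np.ones((32,32))]
g=np.mgrid[0:32,0:32]; dontcare[1][7:17,5:24]=0
th=np.linspace(0,2*np.pi,40,endpoint=False); C=np.c_[np.cos(th),np.sin(th)]
def disc(x,y,z,rad): return np.c_[x+rad*C[:,0],y+rad*C[:,1],np.full(40,z)]
def render(v):
    x,y,a,h,zb=v; R=np.array([[np.cos(a),-np.sin(a)],[np.sin(a),np.cos(a)]]); out=[]
    for l,c in zip(PAT,cs):
        w=R@l+[x,y]; I=np.zeros((32*U,32*U),np.uint8); by=R[:,1]
        groups=[np.r_[disc(*w,zb,8),disc(*w,h,8)],np.r_[disc(*w,h,3.5),disc(*w,h+15,1.5)],
          np.array([[*(w+s*by*k),z] for s,k,z in((7,1,h+5),(7,-1,h+5),(2.2,1,h+11),(2.2,-1,h+11))])]
        for G in groups:
            q=(project(G,K,T)-np.array(c)+r+.5)*U
            cv2.fillConvexPoly(I,cv2.convexHull(np.round(q*16).astype(np.int32)),255,shift=4)
        out.append(cv2.GaussianBlur(cv2.resize(I,(32,32),interpolation=cv2.INTER_AREA)/255.,(0,0),.6))
    return out
def loss(v): return sum((((m-o)**2)*d).sum() for m,o,d in zip(render(v),obs,dontcare))
if __name__=='__main__':
    best=None
    for h in(24,30,36):
      for zb in (4,12):
        s=np.array([512.4,158.9,.06,h,zb]); sim=np.array([s]+[s+np.eye(5)[i]*[4,4,.04,5,4][i] for i in range(5)])
        q=minimize(loss,s,method='Nelder-Mead',options=dict(initial_simplex=sim,maxiter=900,xatol=.01,fatol=1e-3)); print(q.x,q.fun)
        if best is None or q.fun<best.fun: best=q
    for h in np.arange(22,40,3):
        q=minimize(lambda u:loss([u[0],u[1],u[2]/50,h,u[3]]),[best.x[0],best.x[1],best.x[2]*50,best.x[4]],method='Nelder-Mead'); print(h,q.x,q.fun)
    np.save('tray.npy',best.x)
    R=render(best.x); cv2.imwrite('pics/fit.png',cv2.resize(np.vstack([np.hstack(obs),np.hstack(R)])*255,None,fx=6,fy=6))
E
python3 fit.py
```

```text
[514.646 164.632   0.111  23.21   15.914] 61.724627588902386
[514.863 164.601   0.111  23.678  16.558] 61.62125767782378
[514.782 164.53    0.11   23.648  16.402] 61.492597781794814
[514.781 164.617   0.111  23.764  16.343] 61.505487460054255
[514.836 164.575   0.111  23.866  16.384] 61.74874629856832
[514.735 164.577   0.11   23.401  16.255] 61.83487860745034
22 [514.55  164.506   5.463  16.393] 65.35046491918075
25 [515.105 164.594   5.515  16.621] 64.0379856954483
28 [515.726 164.589   5.437  16.707] 88.12433376852984
31 [516.219 164.285   5.164  17.878] 133.24008898326332
34 [517.138 164.34    5.61   21.876] 170.43635867664557
37 [517.379 164.413   5.568  22.306] 228.85937377691963[ WARN:0@4.922] global loadsave.cpp:1063 imwrite_ Unsupported depth image for selected encoder is fallbacked to CV_8U.
```

View pics/fit.png

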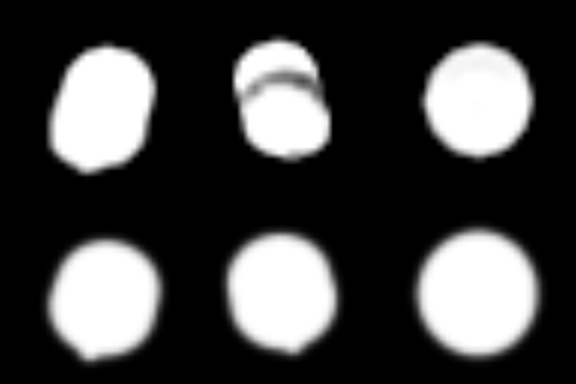

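Run:
```python
from h import *
o=np.array([513.,163.]);a=.10;R=np.array([[np.cos(a),-np.sin(a)],[np.sin(a),np.cos(a)]])
big=[]
for n,x in(('nc',62),('nab',-62)):
    p=o+R@[x-79,0]; arm.reach([*p,250],ori(a-np.pi)); arm.pause(.2)
    T=wristpose(); im=np.mean([imaging.snapshot('wrist') for _ in range(4)],0); np.save(f'pics/{n}.npy',T); np.save(f'pics/{n}_im.npy',im)
    cv2.imwrite(f'pics/{n}.png',im); 
    q=np.clip(255*(np.clip((im-15)/240,0,1))**.5,0,255).astype(np.uint8)
    q=q[0:200,130:430]; big.append(q)
cv2.imwrite('pics/near.png',cv2.resize(np.vstack([big[0][30:170],big[1][30:170]]),None,fx=2.1,fy=2.1,interpolation=cv2.INTER_CUBIC))
print(arm.observe()['t'],arm.observe()['tool_pos'])
```

```text
5.4 [372.983 148.919 249.87 ][ WARN:0@3.494] global loadsave.cpp:1063 imwrite_ Unsupported depth image for selected encoder is fallbacked to CV_8U.
```

View pics/near.png

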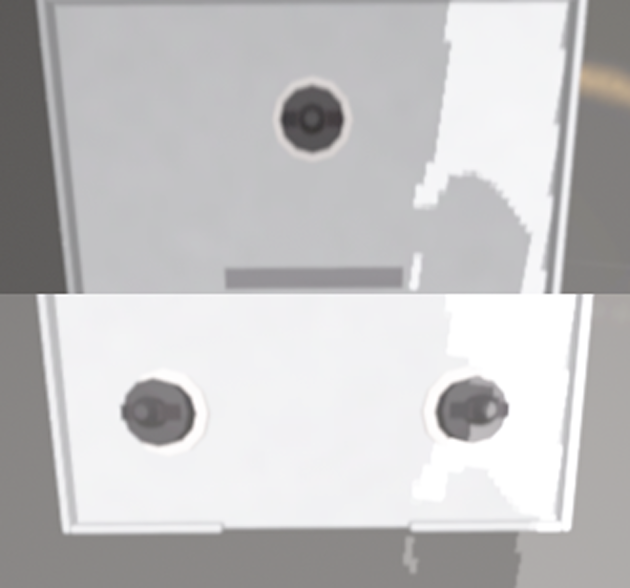

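Run:
```python
from h import *
K=imaging.camera_params('wrist')['intrinsics']
f=lambda x,y,p: [x/2.1+130-.25,(y-294*p)/2.1+30-.25]
Tc=np.load('pics/nc.npy');Tn=np.load('pics/nab.npy')
for lab,z,pa,pb,pc in(('tip',42.4,(143,412),(491,409),(312,119)),('barb',32.4,(151,412),(479.5,409.5),(312,119))):
    w=np.r_[to_plane([f(*pa,1),f(*pb,1)],z,K,Tn),to_plane([f(*pc,0)],z,K,Tc)][:,:2]
    a,o,R=fit2d(PAT,w);print(lab,a,o);print(w-(PAT@R.T+o))
np.save('tray.npy',[*o,a])
b=[500.24,-103.22]; y=.345-np.pi
arm.reach([*b,270],ori(y)); arm.move_straight([*b,184],120); 
print(arm.observe()['wrist_force']); arm.grip(20); s=arm.observe();print(s['width'],s['wrist_force'],s['t'])
arm.move_straight([*b,270],150); s=arm.observe();print(s['width'],s['wrist_force'],s['torque'],s['t'])
arm.pause(.3)
T=wristpose(); im=np.mean([imaging.snapshot('wrist') for _ in range(3)],0); np.save('pics/hold.npy',T); cv2.imwrite('pics/hold.png',im.astype(np.uint8))
```

```text
tip 0.10887960080851546 [515.385 164.087]
[[-0.012  0.015]
 [-0.007 -0.016]
 [ 0.02   0.002]]
barb 0.10653750779868015 [515.434 164.34 ]
[[-0.075 -0.067]
 [ 0.016  0.094]
 [ 0.059 -0.027]]
[-0.164 -0.287  0.264]
35.01370227887556 [-0.858  0.62   5.997] 7.875
34.957088710151524 [ 0.309  0.346 -1.785] [-0.005 -0.019  0.032] 8.6
```

View pics/hold.png

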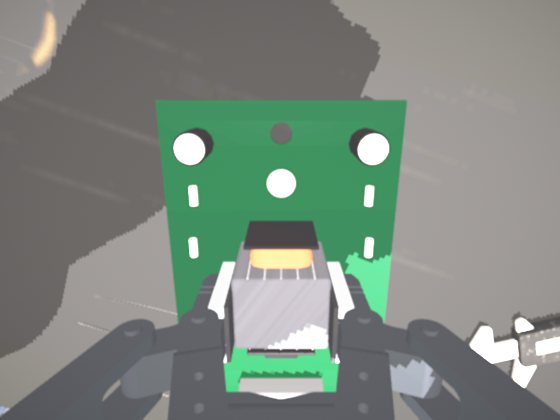

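Run:
```python
from h import *
K=imaging.camera_params('wrist')['intrinsics'];M=imaging.camera_params('wrist')['tool_from_camera']
im=cv2.imread('pics/hold.png')
def cen(p,r,inv,ch=1):
    x,y=p; g=im[y-r:y+r+1,x-r:x+r+1,ch].astype(float)
    if ch==2 : g=im[y-r:y+r+1,x-r:x+r+1,2].astype(float)
    w=np.clip(g-np.median(g),0,None); w[w<.4*w.max()]=0
    yy,xx=np.mgrid[-r:r+1,-r:r+1]; return [x+(w*xx).sum()/w.sum(),y+(w*yy).sum()/w.sum()]
hc=cen((281,133),15,0,2); pc=cen((281,183),22,0,2)
px=np.array([hc,pc,[156.5,100.5],[406.5,100.5]]); print(px[:2])
d=np.c_[px,np.ones(4)]@np.linalg.inv(K).T@M[:3,:3].T; o=M[:3,3]
for D in (178,180,181,182,184):  # tool y of the board's top face
    P=o+d*((D-o[1])/d[:,1])[:,None]; print(D,np.c_[-P[:,0],-P[:,2]].round(2).tolist(),'wid',P[3,2]-P[2,2],'hc-pc',P[1,0]-P[0,0])
# expected (board x,y) : hole (62,0), pad (41,0), corners (75,+-50)
```

```text
[[280.873 132.078]
 [280.747 182.929]]
178 [[62.77, 0.42], [42.03, 0.45], [74.73, 48.49], [74.83, -48.08]] wid 96.57142462841334 hc-pc 20.737972296603537
180 [[62.55, 0.42], [41.53, 0.45], [74.68, 49.14], [74.77, -48.75]] wid 97.88875650170922 hc-pc 21.020859206462852
181 [[62.44, 0.42], [41.28, 0.45], [74.65, 49.47], [74.75, -49.08]] wid 98.54742243835717 hc-pc 21.162302661392502
182 [[62.33, 0.42], [41.03, 0.45], [74.62, 49.8], [74.72, -49.41]] wid 99.20608837500512 hc-pc 21.30374611632216
184 [[62.11, 0.42], [40.53, 0.45], [74.57, 50.46], [74.67, -50.07]] wid 100.52342024830102 hc-pc 21.586633026181474
```

Run:
```python
from h import *
x,y,_=np.load('tray.npy'); a=.108; x,y=515.40,164.2
c,s=np.cos(a),np.sin(a); o=np.array([x,y])-np.array([[c,-s],[s,c]])@[.2,.4]
arm.reach([*o,265],ori(a-np.pi)); arm.pause(.2)
f0=arm.observe()['wrist_force']; print(f0,arm.observe()['tool_pos'],o)
arm.move_straight([*o,231],60); z=231
for i in range(20):
    st=arm.observe(); f=st['wrist_force']-f0; print(z,st['tool_pos'],f,st['torque'],round(st['t'],2))
    if f[2]>3: break
    z-=1; arm.move_straight([*o,z],30)
arm.pause(.1); snapw('laid'); cv2.imwrite('pics/laid_s.png',cv2.resize(imaging.snapshot('scene')[200:320,200:370],None,fx=4,fy=4,interpolation=cv2.INTER_CUBIC))
```

```text
[ 0.798  0.76  -2.2  ] [515.534 162.791 265.048] [515.244 163.781]
231 [515.349 163.815 231.117] [-0.266 -1.03   1.14 ] [0.031 0.015 0.037] 11.01
230 [515.269 163.802 230.225] [-0.521 -0.18   0.751] [-0.037  0.026  0.012] 11.26
229 [515.248 163.753 228.971] [-1.34   0.215  0.935] [-0.038 -0.008 -0.022] 11.51
228 [515.233 163.788 227.923] [-0.041 -1.02   0.65 ] [-0.008  0.018 -0.041] 11.76
227 [515.218 163.779 226.933] [-0.872 -1.219 -0.361] [-0.009  0.069 -0.022] 12.01
226 [515.235 163.781 225.936] [-1.869 -1.018  0.483] [-0.006 -0.021  0.041] 12.26
225 [515.239 163.768 224.929] [-0.036 -1.406  0.311] [0.016 0.026 0.004] 12.51
224 [515.234 163.79  223.938] [-0.434 -1.021  1.371] [-0.013  0.035 -0.007] 12.76
223 [515.235 163.781 222.941] [-0.991 -0.868  0.419] [ 0.012 -0.    -0.041] 13.01
222 [515.246 163.839 221.977] [-0.896 -0.259  0.649] [ 0.182 -0.02  -0.074] 13.26
221 [515.306 163.894 221.224] [-0.873  0.623  3.114] [ 0.375  0.138 -0.067] 13.51
```

View pics/laid_s.png

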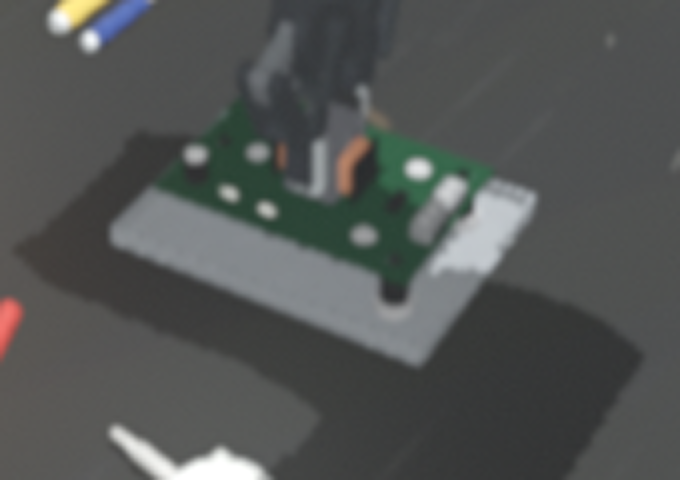

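```bash
cat > press.py <<'E'
from h import *
a=.108; o=np.array([515.244,163.781]); c,s=np.cos(a),np.sin(a); R=np.array([[c,-s],[s,c]])
def press(pad,zs=222,fmax=24,fseat=17,zmin=178):
    p=o+R@np.array(pad,float); arm.reach([*p,zs+20],ori(a-np.pi)); arm.pause(.15)
    f0=np.mean([arm.observe()['wrist_force'] for _ in range(3)],0)
    arm.move_straight([*p,zs],120); z=zs; peak=0; clicked=False; log=[]
    while z>zmin:
        z-=1 if log==[] or log[-1][2]<8 else .5
        arm.move_straight([*p,z],30)
        st=arm.observe(); f=st['wrist_force'][2]-f0[2]; log.append((round(z,1),round(st['tool_pos'][2],1),round(f,1)))
        peak=max(peak,f)
        if peak>8 and f<peak-4: clicked=True
        if f>fmax or (clicked and f>fseat): break
    print(pad,'clicked',clicked,log,round(st['t'],2))
    arm.move_straight([*p,zs+20],150)
    return clicked
E
python3 - <<'E'
from press import *
arm.grip(62); arm.move_straight([*o,285],200); arm.grip(0); print(arm.observe()['t'],arm.observe()['width'])
press([-40,30]); snapw('pa')
print(arm.observe()['t'])
E
```

```text
15.1583 -0.15152876442614427
[-40, 30] clicked False [(221, np.float64(221.5), np.float64(-0.9)), (220, np.float64(220.1), np.float64(-0.6)), (219, np.float64(218.9), np.float64(0.7)), (218, np.float64(218.0), np.float64(0.5)), (217, np.float64(216.9), np.float64(-0.8)), (216, np.float64(215.9), np.float64(-0.5)), (215, np.float64(214.9), np.float64(-0.1)), (214, np.float64(213.9), np.float64(0.3)), (213, np.float64(213.1), np.float64(1.3)), (212, np.float64(212.2), np.float64(3.0)), (211, np.float64(211.1), np.float64(4.8)), (210, np.float64(210.1), np.float64(4.9)), (209, np.float64(209.1), np.float64(4.8)), (208, np.float64(208.3), np.float64(7.0)), (207, np.float64(206.6), np.float64(-0.5)), (206, np.float64(205.7), np.float64(0.2)), (205, np.float64(205.1), np.float64(2.0)), (204, np.float64(204.6), np.float64(9.3)), (203.5, np.float64(204.5), np.float64(12.6)), (203.0, np.float64(204.3), np.float64(16.6)), (202.5, np.float64(204.1), np.float64(20.3)), (202.0, np.float64(203.8), np.float64(22.4)), (201.5, np.float64(203.7), np.float64(26.6))] 21.74
22.2083
```

```bash
sed -i 's/peak>8 and f<peak-4/peak>5.5 and f<peak-4/' press.py
python3 - <<'E'
from press import *
press([-40,-30],zs=216,fseat=13)
p=arm.observe()['tool_pos']; arm.move_straight([p[0],p[1],262],200)
q=o+R@[41,0]; arm.reach([*q,262],ori(a-np.pi))
press([41,0],zs=216,fseat=13)
arm.move_straight([*q,270],200)
q=o+R@[-75,0]; arm.reach([*q,270],ori(a-np.pi)); snapw('after')
sc=imaging.snapshot('scene')[200:320,200:370]
w=cv2.imread('pics/after.png')
cv2.imwrite('pics/after2.png',np.vstack([cv2.resize(sc,(560,395),interpolation=cv2.INTER_CUBIC)[60:280],w[:330]]))
print(arm.observe()['t'])
E
```

```text
[-40, -30] clicked False [(215, np.float64(215.4), np.float64(-0.8)), (214, np.float64(214.1), np.float64(-0.8)), (213, np.float64(212.9), np.float64(-1.1)), (212, np.float64(211.9), np.float64(-1.3)), (211, np.float64(211.1), np.float64(-1.1)), (210, np.float64(210.2), np.float64(3.3)), (209, np.float64(209.2), np.float64(4.0)), (208, np.float64(208.2), np.float64(3.6)), (207, np.float64(206.7), np.float64(0.6)), (206, np.float64(205.8), np.float64(-0.5)), (205, np.float64(204.9), np.float64(-0.7)), (204, np.float64(204.2), np.float64(0.0)), (203, np.float64(203.8), np.float64(10.3)), (202.5, np.float64(203.6), np.float64(14.6)), (202.0, np.float64(203.5), np.float64(18.7)), (201.5, np.float64(203.2), np.float64(21.7)), (201.0, np.float64(203.0), np.float64(25.4))] 27.27
[41, 0] clicked False [(215, np.float64(215.5), np.float64(-0.2)), (214, np.float64(214.0), np.float64(-0.0)), (213, np.float64(212.9), np.float64(0.3)), (212, np.float64(211.9), np.float64(-0.8)), (211, np.float64(210.9), np.float64(-0.8)), (210, np.float64(209.9), np.float64(-0.4)), (209, np.float64(208.9), np.float64(-0.4)), (208, np.float64(208.0), np.float64(-0.6)), (207, np.float64(207.3), np.float64(4.0)), (206, np.float64(206.4), np.float64(5.5)), (205, np.float64(204.7), np.float64(0.2)), (204, np.float64(203.8), np.float64(0.6)), (203, np.float64(202.9), np.float64(-0.1)), (202, np.float64(202.2), np.float64(1.0)), (201, np.float64(202.0), np.float64(10.9)), (200.5, np.float64(202.0), np.float64(14.2)), (200.0, np.float64(201.9), np.float64(17.8)), (199.5, np.float64(201.8), np.float64(22.6)), (199.0, np.float64(201.7), np.float64(27.2))] 33.85
35.2
```

View pics/after2.png

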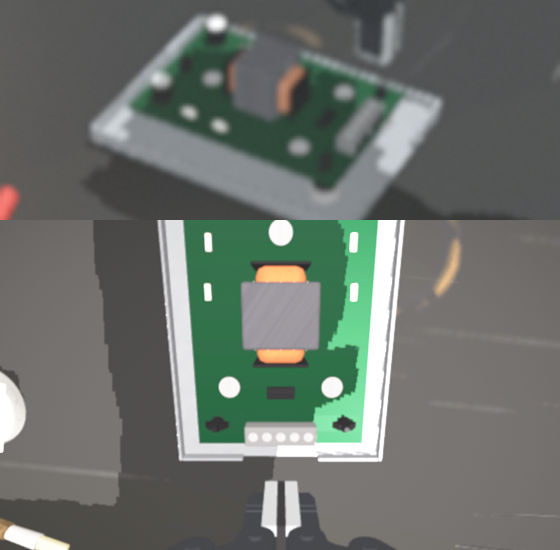

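Run:
```python
from press import *
q=o+R@[-40,-30]; arm.move_straight([*q,245],200)
press([-40,-30],zs=207,fmax=18)
press([-40,30],zs=207,fmax=18)
p=arm.observe()['tool_pos']; arm.move_straight([p[0],p[1],300],200); 
print(arm.observe()['t'],arm.observe()['wrist_force'])
```

```text
[-40, -30] clicked False [(206, np.float64(206.5), np.float64(-1.1)), (205, np.float64(205.0), np.float64(-0.5)), (204, np.float64(204.0), np.float64(-1.1)), (203, np.float64(202.9), np.float64(-0.7)), (202, np.float64(202.2), np.float64(1.2)), (201, np.float64(201.9), np.float64(12.0)), (200.5, np.float64(201.8), np.float64(18.3))] 38.08
[-40, 30] clicked False [(206, np.float64(206.4), np.float64(-0.3)), (205, np.float64(205.1), np.float64(-0.2)), (204, np.float64(203.9), np.float64(0.0)), (203, np.float64(202.9), np.float64(-1.1)), (202, np.float64(202.1), np.float64(3.1)), (201, np.float64(201.9), np.float64(12.5)), (200.5, np.float64(201.8), np.float64(17.7)), (200.0, np.float64(201.8), np.float64(22.9))] 41.22
42.0667 [-0.576 -0.086 -0.874]
```

```bash
python3 -c "
from rig import arm
arm.job_done(); print(arm.observe()['t'])"
```

```text
the job is handed in; nothing more can be done
the job is handed in; nothing more can be done
```

The circuit board is on all three posts and lying flat, and I handed the job in at about 42 s. I laid it on the barbs with the gripper, let go, then pressed pads a, b and c in turn with closed fingers. The highest force I read was about 27 N, below the 35 N limit.

- **Clicks:** Each post gave way at about 4 to 7 N as read at the wrist, then went rigid. That is below the stated 7 to 16 N. I read the force only after each 1 mm step, so I may have missed the peaks.
- **Click detection failed:** My script never registered a click, so each press ended at its force limit instead. I read the clicks from the force and height readings myself.
- **Flatness:** I pressed pads a and b again at the end. Both were solid at a tool height of about 202 mm, the same as pad c, with no further give.
- **Camera:** The last pictures show the board flat in the tray with barbs standing through holes a and b. Hole c was not visible in the close-up, so for post c I rely on the force and height readings.
- **Surroundings:** The arm finished clear of everything. I kept away from the tools throughout, but took no final picture of them.

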